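# Load a swing-out centrifuge rotor in balance

### The job

Load the centrifuge rotor so that it will run in balance: stand the two tall tubes in two buckets straight across the hub from each other, and the two short tubes in the other two. Each tube goes cap up, all the way down to the floor of its bucket, one tube to a bucket. Do not let a tube fall over on the way, and leave the beaker and the little dropper bottle standing where they are.

Things in the scene. Friction and masses are not known exactly. Their poses are not given: they have to be found in the camera images.
- tall_tube_a: a tall centrifuge tube of the 50 ml kind with a flat foot and a blue screw cap, standing upright on the bench. 114 mm high; body 29 mm across up to 98 mm, above that the 35 mm cap. Filled, 60 g. Origin: centre of its underside; z points up along it, yaw means nothing
- tall_tube_b: a tall centrifuge tube of the 50 ml kind with a flat foot and a blue screw cap, standing upright on the bench. 114 mm high; body 29 mm across up to 98 mm, above that the 35 mm cap. Filled, 60 g. Origin: centre of its underside; z points up along it, yaw means nothing
- short_tube_a: a short centrifuge tube of the 25 ml kind with a flat foot and a blue screw cap, standing upright on the bench. 86 mm high; body 27 mm across up to 72 mm, above that the 31 mm cap. Filled, 40 g. Origin: centre of its underside; z points up along it, yaw means nothing
- short_tube_b: a short centrifuge tube of the 25 ml kind with a flat foot and a blue screw cap, standing upright on the bench. 86 mm high; body 27 mm across up to 72 mm, above that the 31 mm cap. Filled, 40 g. Origin: centre of its underside; z points up along it, yaw means nothing
- bucket_0: one of the four like round steel buckets, open at the top, of the centrifuge rotor; straight across the hub from bucket_2. Outside 49 mm across, 47 mm high; bore 40 mm, flat floor 42 mm below the rim. Hangs on two pins, swings outward if pushed, then back. As it hangs, rim 61 mm, floor 19 mm above the bench. Origin: on its centre line at the pins, 7 mm below the rim, 35 mm above the floor; z up, x away from the hub
- bucket_1: one of the four like round steel buckets, open at the top, of the centrifuge rotor; straight across the hub from bucket_3. Same size, hang and origin as bucket_0. Bucket centres lie 90 mm from the hub's axis: 127 mm to the next bucket, 180 mm to the one across
- bucket_2: one of the four like round steel buckets, open at the top, of the centrifuge rotor; straight across the hub from bucket_0. Same size, hang and origin as bucket_0. The rotor is an aluminium cross on a round grey stand, fixed to the bench; nothing of it is higher than the rims but a nut 25 mm across at the hub, 75 mm above the bench
- bucket_3: one of the four like round steel buckets, open at the top, of the centrifuge rotor; straight across the hub from bucket_1. Same size, hang and origin as bucket_0. A seated tall tube stands 72 mm out of a bucket, a short one 44 mm
- beaker: a glass beaker with thin sticks in it, 54 mm across, 70 mm high, standing near the tubes; not part of the job. Origin: centre of its underside
- dropper_bottle: a small white bottle with a green cap, 26 mm across, 70 mm high, standing near the tubes; not part of the job. Origin: centre of its underside
Things that resemble listed ones, but are neither listed nor needed, are in the scene too. Leave any orange or yellow look-alike of the tall_tube_b alone.

How it is judged:
By the outcome, as a careful person would: the job done as asked, in the order asked, and still so for the second after the job is handed in, with the robot touching nothing.
It also fails if it takes over 99 s, if anything falls off the work surface, if the arm or the gripper's body presses on something with over 40 N, if the wrist force passes 120 N, or if a joint passes its speed limit or range.

### The arm

A 6-joint arm with a two-finger parallel gripper is mounted at the origin on a cart in front of the work surface, level with it; the furniture and walls round the work are solid. World frame = base frame: x ahead of the robot, y to its left, z up, the work surface at z = 0. Lengths are in mm, angles in rad, forces in N, time in s.
With the tool pointing down it reaches from about 400 to 925 mm from the base axis. Payload 12.5 kg.
Tool frame: the origin (TCP) lies at the very end of the fingers, on their centre line; the grasp point (between the pads) lies 19 mm behind it (env.grasp_offset is the distance from the TCP to the grasp point, in mm); z points along the fingers, y is the direction in which the jaws open and shut (so a half turn about z gives the same grasp; the last joint's range is limited). The gripper opens to 95 mm and grips with 3 to 60 N. Pads are 20 mm wide; open, the fingers measure 119 mm over their backs; the gripper's body (75 mm by 180 mm) begins 59 mm behind the grasp point.
Start: joints at [-0.106, 0.491, 1.559, -0, 1.092, -0.106], TCP at [625.017, 0.021, 214.661] pointing down, gripper open.
Joint ranges: [-3.1, 3.1], [-0.84, 2.19], [0.05, 2.79], [-1.13, 4.28], [0.06, 2.93], [-2.69, 2.69]. Speed limits (rad/s): [2.22, 2.22, 2.79, 3.14, 3.14, 3.14].

### API

Orientations are given as [roll, pitch, yaw] about the fixed x, y, z axes, in that order (R = Rz(yaw) Ry(pitch) Rx(roll)).
In Python, from cell import env gives the robot as it stands. The module is installed in compiled form; this text tells all that it offers.
- The arm moves only by the shell command python3 -m pendant 'ROWS'. ROWS is JSON, one flat list of numbers, 5 for each row, row after row: the shift along the tool's x, y, z as a fraction of full scale, then the turn about the tool's z as a fraction of full scale, then the gripper's target within -1 to 1 (shut at 1, half-way at 0, fully open at -1). In form: [x, y, z, turn, grip, x, y, z, turn, grip, ...]. A call has 1 to 10 rows; each row shifts and turns the commanded pose from where the row before left it, along the tool's axes as they then stand; what a row does not reach is not made up. Full scale, the value 1, is 0.4 m for a shift and 180 degrees for a turn. A row lasts 1/8 s, in which the tool goes at most 62.5 mm and 10.7 degrees, less where a joint would pass 70% of its speed; a pose out of reach is approached as far as the arm can. A call with a number of a shift or a turn outside -1 to 1 is refused whole. A call with a gripper value outside its range is refused whole. The fingers move at their own pace and stop on an object; the grip force is fixed at half the most. Time passes only in rows, so rows that do not move let the fingers close. It gives the time, the measured TCP pose, the force and the opening at its end, in the units of the state.
- env.state(): the state, without advancing time (a new reading comes with each control period).
- env.read_camera(name): name is "scene" or "side" or "wrist"; returns the picture (480x640x3 uint8, red, green, blue); there is no depth.
- env.camera_model(name): a dict with "fx", "fy", "cx", "cy" (pixels), "view" (4x4, takes a point from world to camera coordinates); the wrist camera has in their place "tool_from_camera" (4x4, takes a point from camera to tool coordinates, whose origin is the TCP and whose axes are the flange's). Camera axes: x right, y down, z forward; pixel columns grow to the right and rows downward; lengths in mm; the calibration is good to about 2 mm. The wrist camera is an equidistant fisheye: a pixel r from the principal point sees the ray r / f radians off the axis. A picture is of the moment at which its call begins: read the wrist's pose just before it. camera_model takes no time and is no camera call.
- env.job_done(): hands the job in, once; it reports no verdict.
Trained networks look in the newest picture that a camera, given by its name, has taken for a name from the list of things; names that differ only in an ending like _2 or _b are one class to them, and where a whole thing is asked for, a point or a joint stands for the part that bears it (a point fixed in the world has none). Each returns a list of dicts, best first, with "confidence" (0 to 1); they miss things now and then, are a little off and sometimes report something else, mostly with a low value. They report only what shows in the picture. A call takes as long as a camera call. They do not tell look-alikes from the thing itself.
- env.masks_of(thing, camera): "region" (480x640 bool, what is visible of it).
- env.landmark_of(thing, camera): "xyz" ([x, y, z] in mm, in world coordinates, good to about 4 mm: a listed point, or the origin of a listed thing).
The state is a dict: "t": time; "joints": joint angles; "qvel": joint speeds; "tau": joint torques, N m; "eef_pos": TCP position; "tcp_rot": TCP orientation; "ft_force": force on the tool from outside, world axes, zero at the start; "moment": the same for the moment, N m; "opening": opening from 0.0 (shut) to 1.0 (fully open).
Only numpy, scipy, OpenCV 4.12 (cv2) and the standard library are available. Lean on these libraries where they do the work, as an engineer would, in place of code of your own. Each camera call takes 0.05 s, during which the arm holds its last target.

## Working session

There is one attempt and no reset: what is moved stays moved. The work goes in short steps, Python scripts to look and compute and a shell command to move; the robot and the scene stay as the last step left them, time stands still between calls to the robot, and variables do not carry over. Pictures are saved under pics/ and viewed, and the job is handed in when it is done.

```bash
mkdir -p pics
cat > h.py <<'E'
from cell import env
import numpy as np, cv2
def save(cam,name):
    im=env.read_camera(cam); cv2.imwrite(f'pics/{name}.png',im[:,:,::-1]); return im
E
python3 - <<'E'
from h import *
for c in ("scene","side","wrist"):
    save(c,c+'0')
    for n in ("tall_tube_a","short_tube_a","bucket_0","beaker","dropper_bottle"):
        print(c,n,[(np.round(d["xyz"]).tolist(),round(d["confidence"],2)) for d in env.landmark_of(n,c)])
s=env.state(); print(s)
E
```

```text
scene tall_tube_a [([432.0, 227.0, -3.0], 0.89), ([424.0, -309.0, 2.0], 0.74), ([422.0, 320.0, -0.0], 0.69), ([346.0, 324.0, -0.0], 0.56)]
scene short_tube_a [([556.0, 362.0, 1.0], 0.59)]
scene bucket_0 [([534.0, 151.0, 55.0], 0.92), ([529.0, 22.0, 53.0], 0.86), ([665.0, 141.0, 54.0], 0.86), ([650.0, 12.0, 56.0], 0.58)]
scene beaker [([424.0, -309.0, 3.0], 0.75), ([482.0, 457.0, 5.0], 0.55), ([566.0, -347.0, -2.0], 0.26)]
scene dropper_bottle [([478.0, -432.0, -0.0], 0.57), ([568.0, -349.0, 3.0], 0.29)]
side tall_tube_a [([435.0, 224.0, -1.0], 0.92), ([350.0, 314.0, -2.0], 0.76), ([428.0, -307.0, 3.0], 0.68), ([422.0, 318.0, 1.0], 0.68)]
side short_tube_a [([561.0, 369.0, -0.0], 0.69), ([568.0, -346.0, -3.0], 0.5)]
side bucket_0 [([522.0, 28.0, 54.0], 0.65), ([539.0, 147.0, 53.0], 0.6), ([662.0, 140.0, 59.0], 0.55), ([654.0, 15.0, 53.0], 0.46), ([424.0, 321.0, 5.0], 0.45)]
side beaker [([429.0, -305.0, 2.0], 0.7), ([481.0, 457.0, -2.0], 0.66)]
side dropper_bottle [([482.0, 458.0, -1.0], 0.7), ([481.0, -432.0, -3.0], 0.41)]
wrist tall_tube_a [([440.0, 225.0, 1.0], 0.82)]
wrist short_t
[... 160 characters left out ...]
], 0.72)]
wrist beaker []
wrist dropper_bottle []
{'t': 0.9, 'joints': array([-1.05583495e-01,  4.90881446e-01,  1.55893548e+00,  6.82855306e-06,
        1.09169925e+00, -1.05584093e-01]), 'qvel': array([-0.00083728, -0.0013947 ,  0.00021839, -0.00083531, -0.00022926,
        0.0009848 ]), 'tau': array([ 1.75997888e-03, -6.12456179e+01, -2.58429354e+01,  6.93968427e-02,
        4.45521728e-02, -1.08338094e-05]), 'eef_pos': array([6.24999850e+02, 3.47115115e-02, 2.14660238e+02]), 'tcp_rot': array([3.14151596e+00, 2.03383429e-06, 1.57079378e+00]), 'ft_force': array([ 0.67927696, -0.04950206, -0.61594812]), 'moment': array([-0.05454324, -0.04473906, -0.01519635]), 'opening': 1.0005208431585038}
```

View pics/scene0.png

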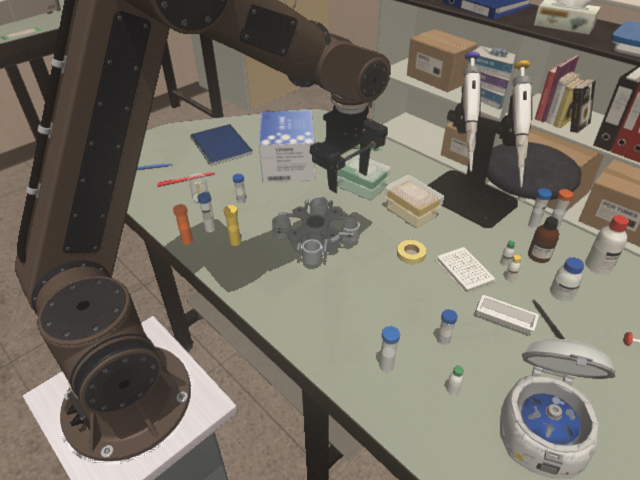

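View pics/side0.png

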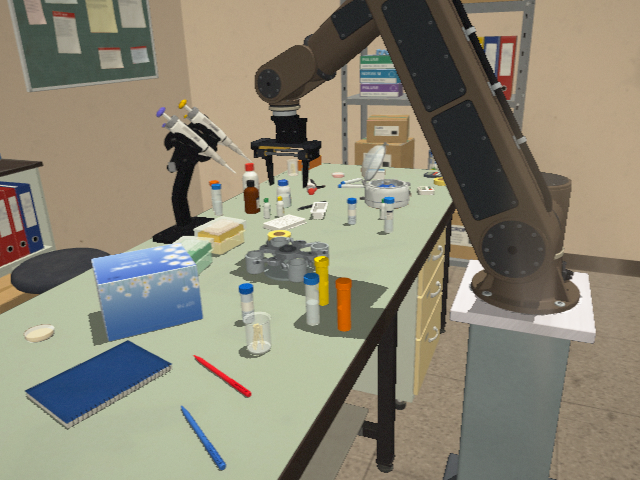

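View pics/wrist0.png

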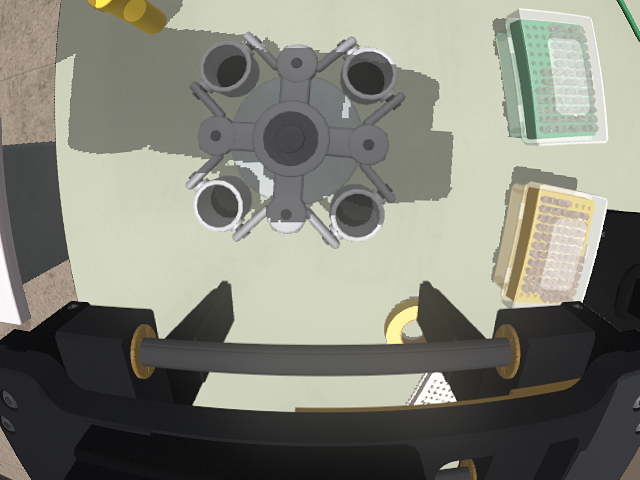

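```bash
cat > loc.py <<'E'
from h import *
from scipy.optimize import least_squares
def proj(cam,P):
    m=env.camera_model(cam); V=np.array(m["view"]); q=(V[:3,:3]@np.atleast_2d(P).T).T+V[:3,3]
    return np.c_[m["fx"]*q[:,0]/q[:,2]+m["cx"], m["fy"]*q[:,1]/q[:,2]+m["cy"]]
def cyl(x,y,z0,z1,r):
    a=np.linspace(0,2*np.pi,48); return np.array([[x+r*np.cos(t),y+r*np.sin(t),z] for z in (z0,z1) for t in a])
def cen(cam,P):
    h=cv2.convexHull(proj(cam,P).astype(np.float32)); M=cv2.moments(h); return np.array([M['m10']/M['m00'],M['m01']/M['m00']]),M['m00']
def blue(im):
    h=cv2.cvtColor(im,cv2.COLOR_RGB2HSV); return ((h[...,0]>98)&(h[...,0]<122)&(h[...,1]>150)&(h[...,2]>60)).astype(np.uint8)
def capblob(im,guess):
    n,l,st,c=cv2.connectedComponentsWithStats(blue(im)); best=None
    for i in range(1,n):
        if st[i,4]>20 and (best is None or np.hypot(*(c[i]-guess))<best[0]): best=(np.hypot(*(c[i]-guess)),c[i],st[i,4])
    return best
E
python3 - <<'E'
from loc import *
ims={c:env.read_camera(c) for c in("scene","side")}
for nm,x,y,z0,z1,r in [("TL",422,319,98,114,17.5),("TR",426,-308,98,114,17.5),("SL",558,366,72,86,15.5),("SR",567,-347,72,86,15.5)]:
    ob={c:capblob(ims[c],cen(c,cyl(x,y,z0,z1,r))[0]) for c in ims}
    f=lambda p:np.concatenate([cen(c,cyl(p[0],p[1],z0+p[2],z1+p[2],r))[0]-ob[c][1] for c in ims])
    s=least_squares(f,[x,y,0]); s2=least_squares(lambda p:f([*p,0]),[x,y])
    print(nm,s.x.round(1),s.fun.round(1),'z fixed',s2.x.round(1),s2.fun.round(1),[(ob[c][0].round(1),ob[c][2],round(cen(c,cyl(*s.x[:2],z0,z1,r))[1])) for c in ims])
L=[];
for c in ("scene","side","wrist"):
    if c=="wrist": env.read_camera(c)
    L+=[d["xyz"] for d in env.landmark_of("bucket_0",c) if np.hypot(d["xyz"][0]-596,d["xyz"][1]-84)<110]
L=np.array(L)
def g(p):
    B=np.array([[p[0]+90*np.cos(p[2]+k*np.pi/2),p[1]+90*np.sin(p[2]+k*np.pi/2)] for k in range(4)])
    return np.concatenate([(B-q[:2])[np.argmin(np.hypot(*(B-q[:2]).T))] for q in L])
s=least_squares(g,[596,84,0.7]); p=s.x; print(len(L),p,s.fun.round(1))
for k in range(4): print([round(p[0]+90*np.cos(p[2]+k*np.pi/2),1),round(p[1]+90*np.sin(p[2]+k*np.pi/2),1)])
E
```

```text
TL [ 840.8 -189.8    0. ] [-82.6  20.7 -56.2 -79.7] z fixed [866.5  24.2] [-143.8  -18.   -99.6  -60.9] [(np.float64(340.5), np.int32(48), 174), (np.float64(0.5), np.int32(157), 76)]
TR [762.  -56.8   0. ] [-145.    11.2 -132.5   13.3] z fixed [ 858.7 -325.6] [ -28.9   43.  -119.5  -11.5] [(np.float64(209.6), np.int32(48), 161), (np.float64(0.4), np.int32(58), 93)]
SL [ 984.3 -249.2    0. ] [-33.   14.7 -18.3 -89.9] z fixed [1023.3    4.4] [-105.   -29.2  -72.9  -69. ] [(np.float64(308.9), np.int32(48), 127), (np.float64(1.2), np.int32(128), 52)]
SR [ 567. -347.    0.] [-96.4 122.9  -1.1   0.2] z fixed [ 567. -347.] [-96.4 122.9  -1.1   0.2] [(np.float64(156.2), np.int32(48), 208), (np.float64(1.1), np.int32(43), 57)]
10 [594.84681839  82.13174638   0.70891964] [ 3.5 -1.7 -1.6 -0.8  2.4  1.8  1.3 -0.8 -2.8  2.3 -0.7  1.1 -4.3 -5.
  1.6  0.7 -0.9  0.2  1.6  1.9]
[np.float64(663.2), np.float64(140.7)]
[np.float64(536.3), np.float64(150.4)]
[np.float64(526.5), np.float64(23.5)]
[np.float64(653.4), np.float64(13.8)]
```

```bash
sed -i 's/>98)/>95)/; s/<122)/<125)/; s/\[...,1\]>150/[...,1]>110/; s/>60)/>40)/' loc.py
cat > tubes.py <<'E'
from loc import *
ims={c:env.read_camera(c) for c in("scene","side")}
for nm,x,y,z0,z1,r in [("TL",422,319,98,114,17.5),("TR",426,-308,98,114,17.5),("SL",558,366,72,86,15.5),("SR",567,-347,72,86,15.5)]:
    ob={c:capblob(ims[c],cen(c,cyl(x,y,z0,z1,r))[0]) for c in ims}
    f=lambda p:np.concatenate([cen(c,cyl(p[0],p[1],z0+p[2],z1+p[2],r))[0]-ob[c][1] for c in ims])
    s=least_squares(f,[x,y,0],diff_step=1e-2,x_scale=[1,1,1]) if 0 else least_squares(lambda q:f([x+q[0]-100,y+q[1]-100,q[2]-100]),[100,100,100],diff_step=1e-2)
    print(nm,(s.x-100+[x,y,0]).round(1),s.fun.round(1),[(ob[c][0].round(1),ob[c][2],round(cen(c,cyl(x,y,z0,z1,r))[1])) for c in ims])
E
python3 tubes.py
```

```text
TL [469.8 280.8   3.1] [-10.2  17.6 -13.1 -11.3] [(np.float64(39.0), np.int32(61), 152), (np.float64(0.5), np.int32(163), 198)]
TR [ 426.2 -307.7   -0. ] [-0.2  0.3 -0.4 -0.3] [(np.float64(0.4), np.int32(215), 302), (np.float64(0.5), np.int32(64), 82)]
SL [559.9 361.9   1. ] [-0.2  0.3 -0.2 -0.2] [(np.float64(1.5), np.int32(61), 98), (np.float64(1.2), np.int32(133), 152)]
SR [ 566.  -349.8    1.8] [-0.2  0.4 -0.5 -0.5] [(np.float64(1.2), np.int32(134), 208), (np.float64(1.1), np.int32(47), 57)]
```

```bash
sed -i 's/>40)/>20)/; s/<125)/<130)/; s/\[...,1\]>110/[...,1]>90/' loc.py; python3 tubes.py; python3 -c "
import cv2;im=cv2.imread('pics/scene0.png');cv2.imwrite('pics/crop1.png',cv2.resize(im[160:260,150:290],None,fx=5,fy=5))"
```

```text
TL [421.3 319.7  -0.6] [-0.  0. -0. -0.] [(np.float64(0.3), np.int32(100), 152), (np.float64(0.5), np.int32(164), 198)]
TR [ 425.6 -307.6   -0. ] [-0.1  0.2 -0.3 -0.2] [(np.float64(0.3), np.int32(244), 302), (np.float64(0.5), np.int32(65), 82)]
SL [5.601e+02 3.614e+02 4.000e-01] [-0.1  0.2 -0.1 -0.1] [(np.float64(1.7), np.int32(75), 98), (np.float64(1.1), np.int32(141), 152)]
SR [ 565.5 -349.7    0.8] [-0.1  0.2 -0.2 -0.2] [(np.float64(1.1), np.int32(164), 208), (np.float64(1.0), np.int32(51), 57)]
```

View pics/crop1.png

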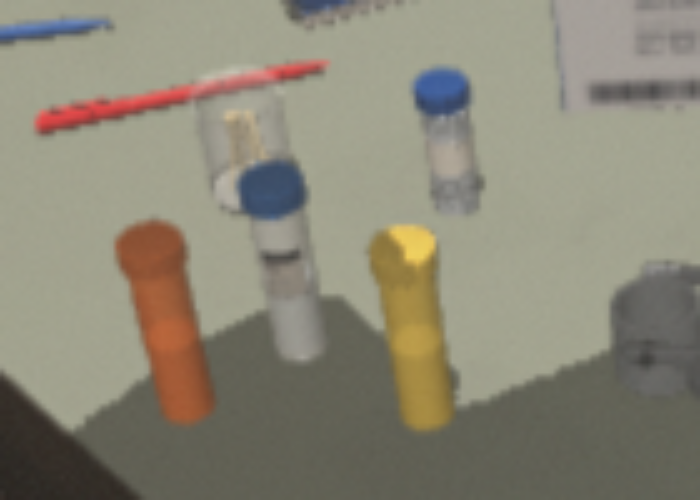

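```bash
cat >> loc.py <<'E'
from scipy.spatial.transform import Rotation as Ro
def wproj(P,pos,rot):
    m=env.camera_model("wrist"); T=np.array(m["tool_from_camera"])
    R=Ro.from_euler('xyz',rot).as_matrix(); t=(np.atleast_2d(P)-pos)@R
    q=(t-T[:3,3])@T[:3,:3]
    rr=np.hypot(q[:,0],q[:,1]); th=np.arctan2(rr,q[:,2])
    return np.c_[m["fx"]*th*q[:,0]/rr+m["cx"], m["fy"]*th*q[:,1]/rr+m["cy"]]
def rims(h): return [(h[0]+90*np.cos(h[2]+k*np.pi/2),h[1]+90*np.sin(h[2]+k*np.pi/2)) for k in range(4)]
E
python3 - <<'E'
from loc import *
s=env.state(); im=cv2.imread('pics/wrist0.png'); im=cv2.resize(im[:260,140:460],None,fx=2.4,fy=2.4,interpolation=cv2.INTER_CUBIC)
a=np.linspace(0,6.283,60)
def dr(x,y,r,z,col):
    P=np.c_[x+r*np.cos(a),y+r*np.sin(a),0*a+z]; u=((wproj(P,s["eef_pos"],s["tcp_rot"])-[140,0]+.5)*2.4).astype(np.int32)
    cv2.polylines(im,[u],True,col,1)
H=(594.85,82.13,.709)
for b in rims(H): dr(*b,24.5,61,(0,0,255)); dr(*b,20,61,(0,255,0))
dr(H[0],H[1],12.5,75,(255,0,0))
cv2.imwrite('pics/ov0.png',im)
def ground(cam,u,z=0):
    m=env.camera_model(cam);V=np.array(m["view"]);R=V[:3,:3];c=-R.T@V[:3,3];d=R.T@[(u[0]-m["cx"])/m["fx"],(u[1]-m["cy"])/m["fy"],1]
    return (c+d*(z-c[2])/d[2]).round()
for u in[(264,178),(311,180)]: print(ground("scene",u))
for u in[(107,338),(203,318)]: print(ground("side",u))
print(ground("scene",(537,226)))
E
```

```text
[682. 402.   0.]
[778. 291.   0.]
[808. 532.   0.]
[663. 387.   0.]
[1063. -301.    0.]
```

View pics/ov0.png

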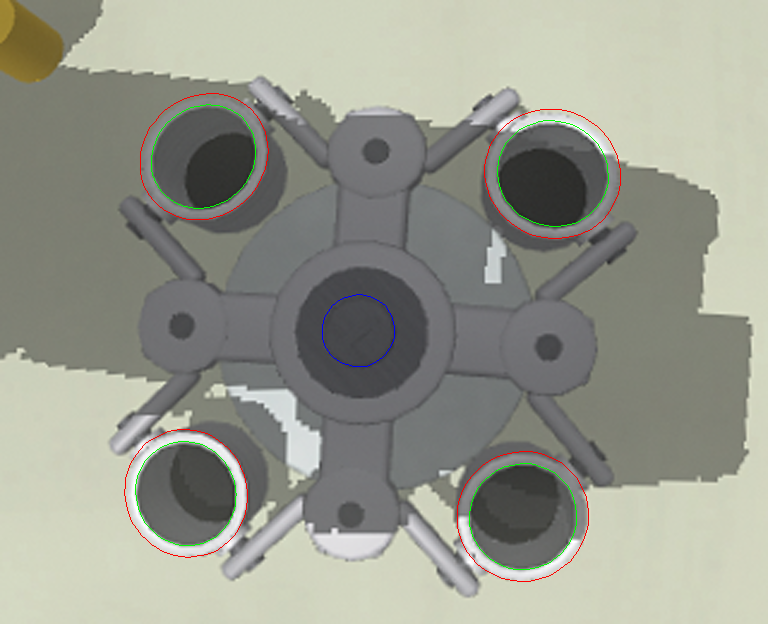

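```bash
python3 -m pendant '[0,0,0,0.0556,-0.4,0,0,0,0.0556,-0.4,0,0,0,0.0556,-0.4,0,0,0,0.0556,-0.4,0,0,0,0.0556,-0.4,0,0,0,0.0556,-0.4,0,0,0,0.0556,-0.4,0,0,0,0.0556,-0.4,0,0,0,0.0552,-0.4]'
```

```text
t: 2.52
eef_pos: [625.0, 0.0, 214.7]
tcp_rot: [3.142, -0.0, -0.006]
ft_force: [0.4, 0.8, 0.1]
opening: 0.697
```

```bash
python3 -m pendant '[-0.051,-0.08,0,0,-0.4,-0.051,-0.08,0,0,-0.4,-0.051,-0.08,0,0,-0.4,-0.051,-0.08,0,0,-0.4,-0.051,-0.08,0,0,-0.4,-0.051,-0.08,0,0,-0.4,-0.051,-0.08,0,0,-0.4,-0.051,-0.08,0,0,-0.4,-0.051,-0.08,0,0,-0.4,-0.051,-0.08,0,0,-0.4]'; python3 -m pendant '[0,0,0,0,-0.4,0,0,0,0,-0.4]'
```

```text
t: 3.78
eef_pos: [420.3, 321.0, 214.8]
tcp_rot: [-3.141, -0.0, 0.0]
ft_force: [-1.5, -0.2, 0.1]
opening: 0.698
t: 4.03
eef_pos: [421.2, 319.8, 214.7]
tcp_rot: [3.142, -0.0, 0.0]
ft_force: [0.5, -0.8, 0.9]
opening: 0.701
```

```bash
cat > wv.py <<'E'
import sys
from loc import *
# args: name x y r z ...
s=env.state(); im=save("wrist",sys.argv[1])[:,:,::-1].copy()
a=np.linspace(0,6.283,60); v=list(map(float,sys.argv[2:]))
for i in range(0,len(v),4):
    x,y,r,z=v[i:i+4]; u=wproj(np.c_[x+r*np.cos(a),y+r*np.sin(a),0*a+z],s["eef_pos"],s["tcp_rot"]).astype(np.int32); cv2.polylines(im,[u],True,(0,0,255),1)
cv2.imwrite(f'pics/{sys.argv[1]}_ov.png',im)
E
python3 wv.py w1 421.3 319.7 17.5 114
```

```text
(no output)
```

View pics/w1_ov.png

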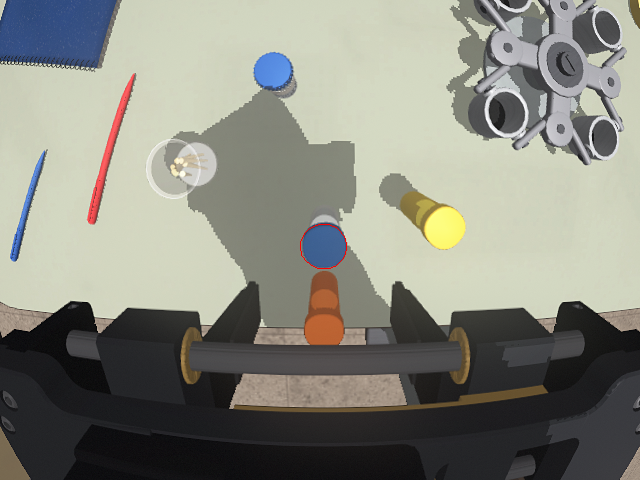

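```bash
python3 -m pendant '[0,0,0.07,0,-0.4,0,0,0.07,0,-0.4,0,0,0.07,0,-0.4,0,0,0.06,0,-0.4,0,0,0.049,0,-0.4,0,0,0,0,-0.4,0,0,0,0,1,0,0,0,0,1,0,0,0,0,1,0,0,0,0,1]'; python3 -m pendant '[0,0,0,0,1,0,0,0,0,1]'
```

```text
t: 5.32
eef_pos: [421.2, 320.1, 87.4]
tcp_rot: [-3.141, -0.001, 0.0]
ft_force: [-0.2, -1.8, 2.7]
opening: 0.363
t: 5.58
eef_pos: [421.2, 320.2, 87.4]
tcp_rot: [-3.141, -0.001, 0.0]
ft_force: [0.7, 0.2, 5.4]
opening: 0.364
```

```bash
python3 -m pendant '[0,0,-0.04,0,1,0,0,-0.07,0,1,0,0,-0.07,0,1,0,0,-0.07,0,1,0,0,-0.075,0,1]'; python3 wv.py w2; python3 -m pendant '[0.0605,0.0448,0,0,1,0.0605,0.0448,0,0,1,0.0605,0.0448,0,0,1,0.0605,0.0448,0,0,1,0.0605,0.0448,0,0,1,0.0605,0.0448,0,0,1,0.0605,0.0448,0,0,1,0.0605,0.0448,0,0,1,0.0605,0.0448,0,0,1,0.0605,0.0448,0,0,1]'; python3 -m pendant '[0,0,0,0,1,0,0,0,0,1]';python3 wv.py w3 663.2 140.7 24.5 61; python3 -c "
from h import *
save('scene','s3');save('side','d3')"
```

```text
t: 6.2
eef_pos: [420.7, 319.9, 218.7]
tcp_rot: [-3.142, -0.0, 0.0]
ft_force: [0.2, -0.5, -1.5]
opening: 0.361
t: 7.5
eef_pos: [663.5, 140.2, 217.5]
tcp_rot: [-3.142, 0.0, -0.0]
ft_force: [-1.1, -0.7, -0.8]
opening: 0.36
t: 7.75
eef_pos: [662.4, 141.1, 217.1]
tcp_rot: [-3.142, 0.001, -0.0]
ft_force: [-0.7, 0.2, -0.2]
opening: 0.366
```

View pics/w3_ov.png

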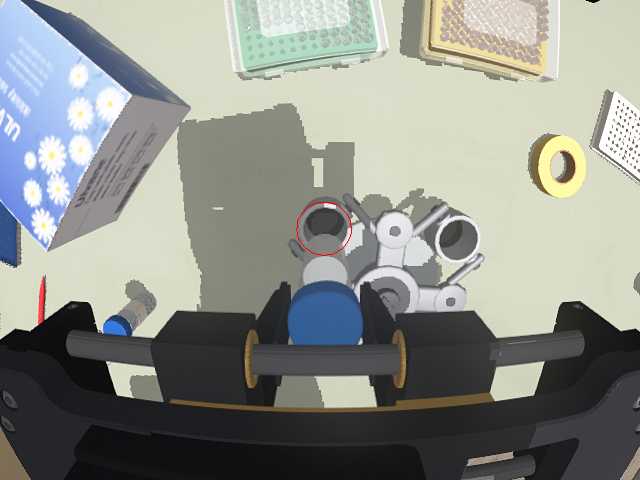

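View pics/d3.png

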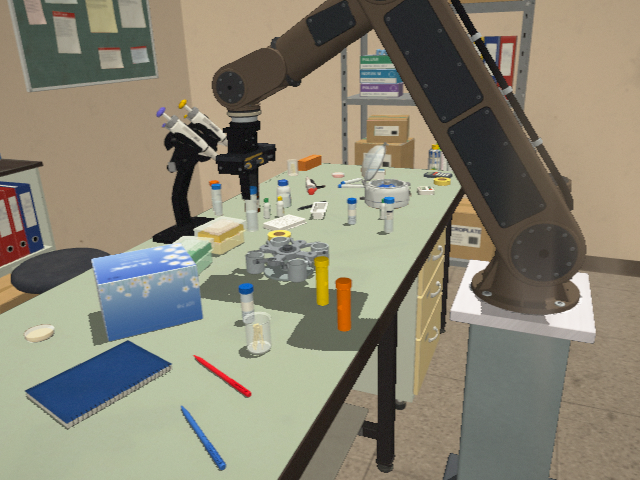

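```bash
python3 -c "
import cv2;im=cv2.imread('pics/w3_ov.png');cv2.imwrite('pics/c3.png',cv2.resize(im[180:330,260:500],None,fx=3.3,fy=3.3))
im=cv2.imread('pics/w3.png');cv2.imwrite('pics/c3b.png',cv2.resize(im[180:330,260:500],None,fx=3.3,fy=3.3))"
```

```text
(no output)
```

View pics/c3.png

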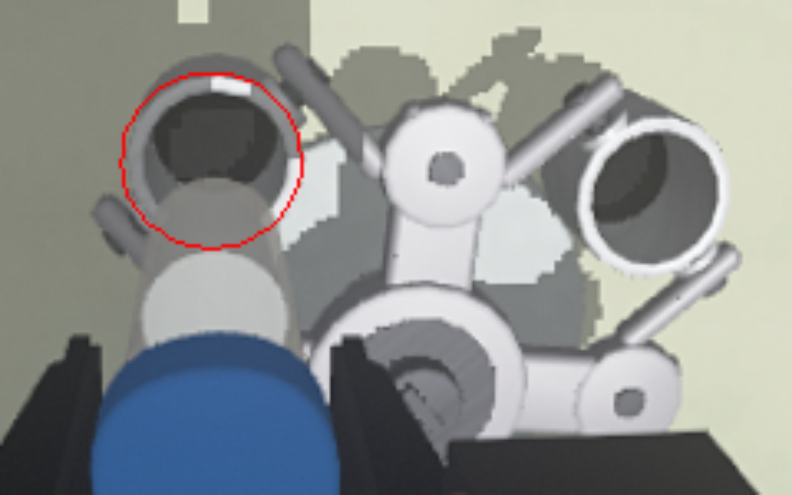

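```bash
python3 -m pendant '[0.002,0,0.05,0,1,0,0,0.05,0,1,0,0,0.05,0,1,0,0,0.04,0,1,0,0,0.03,0,1,0,0,0.02,0,1,0,0,0.01,0,1,0,0,0.01,0,1]'; python3 -m pendant '[0,0,0.01,0,1,0,0,0.005,0,1,0,0,0,0,1]'
```

```text
t: 8.9
eef_pos: [664.1, 140.8, 113.3]
tcp_rot: [-3.142, -0.001, 0.0]
ft_force: [0.1, -0.6, -1.3]
opening: 0.361
t: 9.28
eef_pos: [663.8, 140.8, 107.0]
tcp_rot: [3.142, 0.0, 0.0]
ft_force: [-0.5, 0.2, -0.5]
opening: 0.36
```

```bash
python3 -m pendant '[0,0,0.001,0,1,0,0,0,0,-0.3,0,0,0,0,-0.3,0,0,0,0,-0.3,0,0,-0.05,0,-0.4,0,0,-0.075,0,-0.4,0,0,-0.075,0,-0.4,0,0,-0.075,0,-0.4,0,0,0,0,-0.4]'; python3 wv.py w4 663.2 140.7 17.5 133; python3 -c "
from h import *
save('scene','s4')"
```

```text
t: 10.4
eef_pos: [664.6, 140.9, 219.0]
tcp_rot: [-3.141, -0.004, 0.0]
ft_force: [-0.3, 0.6, -0.3]
opening: 0.7
```

View pics/w4_ov.png

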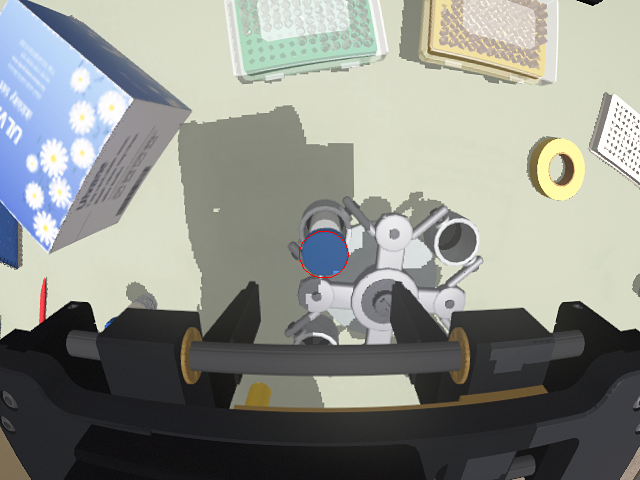

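```bash
python3 -m pendant '[-0.0596,0.112,0,0,-0.4,-0.0596,0.112,0,0,-0.4,-0.0596,0.112,0,0,-0.4,-0.0596,0.112,0,0,-0.4,-0.0596,0.112,0,0,-0.4,-0.0596,0.112,0,0,-0.4,-0.0596,0.112,0,0,-0.4,-0.0596,0.112,0,0,-0.4,-0.0596,0.112,0,0,-0.4,-0.0596,0.112,0,0,-0.4]'; python3 -m pendant '[0,0,0,0,-0.4,0,0,0,0,-0.4,0,0,0,0,-0.4]'; python3 wv.py w5 425.6 -307.6 17.5 114
```

```text
t: 11.75
eef_pos: [424.1, -308.2, 215.4]
tcp_rot: [-3.14, 0.001, -0.0]
ft_force: [0.6, 0.2, -0.4]
opening: 0.698
t: 12.12
eef_pos: [425.8, -306.1, 216.3]
tcp_rot: [-3.141, 0.0, 0.001]
ft_force: [-0.6, 0.7, -0.6]
opening: 0.702
```

View pics/w5_ov.png

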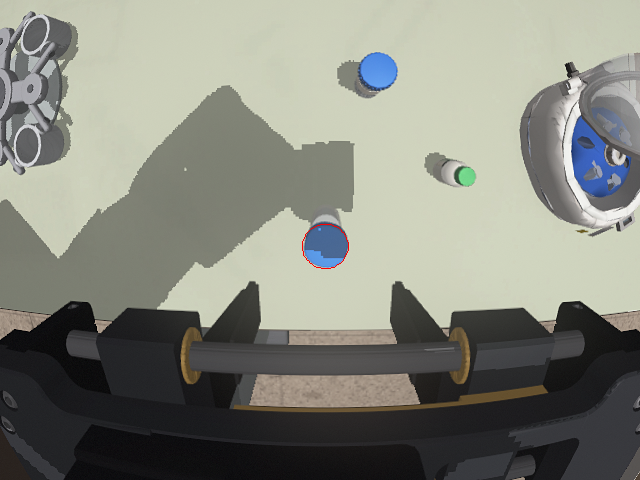

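```bash
python3 -m pendant '[0,0.0037,0.07,0,-0.4,0,0,0.07,0,-0.4,0,0,0.07,0,-0.4,0,0,0.06,0,-0.4,0,0,0.053,0,-0.4,0,0,0,0,-0.4,0,0,0,0,1,0,0,0,0,1,0,0,0,0,1,0,0,0,0,1]'; python3 -m pendant '[0,0,0,0,1,0,0,0,0,1]'; python3 -m pendant '[0,0,-0.04,0,1,0,0,-0.07,0,1,0,0,-0.07,0,1,0,0,-0.07,0,1,0,0,-0.075,0,1,0,0,0,0,1]'
```

```text
t: 13.42
eef_pos: [425.5, -308.8, 87.8]
tcp_rot: [3.141, -0.001, -0.0]
ft_force: [-1.0, 0.3, 2.8]
opening: 0.361
t: 13.68
eef_pos: [425.6, -308.8, 87.8]
tcp_rot: [3.141, -0.001, -0.0]
ft_force: [0.9, 0.5, 5.4]
opening: 0.365
t: 14.42
eef_pos: [425.9, -309.1, 219.0]
tcp_rot: [3.139, -0.003, 0.0]
ft_force: [-0.3, 0.1, -0.4]
opening: 0.362
```

```bash
python3 -m pendant '[0.0252,-0.083,0,0,1,0.0252,-0.083,0,0,1,0.0252,-0.083,0,0,1,0.0252,-0.083,0,0,1,0.0252,-0.083,0,0,1,0.0252,-0.083,0,0,1,0.0252,-0.083,0,0,1,0.0252,-0.083,0,0,1,0.0252,-0.083,0,0,1,0.0252,-0.083,0,0,1]'; python3 -m pendant '[0,0,0,0,1,0,0,0,0,1,0,0,0,0,1]'; python3 wv.py w6 526.5 23.5 24.5 61;  python3 -c "
from h import *
save('side','d6')
save('scene','s6')"
```

```text
t: 15.68
eef_pos: [526.0, 24.5, 216.1]
tcp_rot: [-3.142, 0.002, -0.0]
ft_force: [-1.1, -1.3, -1.3]
opening: 0.365
t: 16.05
eef_pos: [525.9, 22.5, 217.1]
tcp_rot: [3.142, 0.001, -0.001]
ft_force: [0.1, -0.1, 0.5]
opening: 0.362
```

View pics/w6_ov.png

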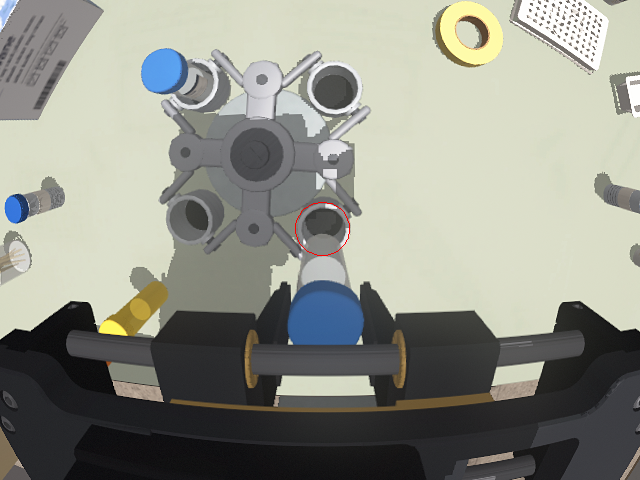

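View pics/s6.png

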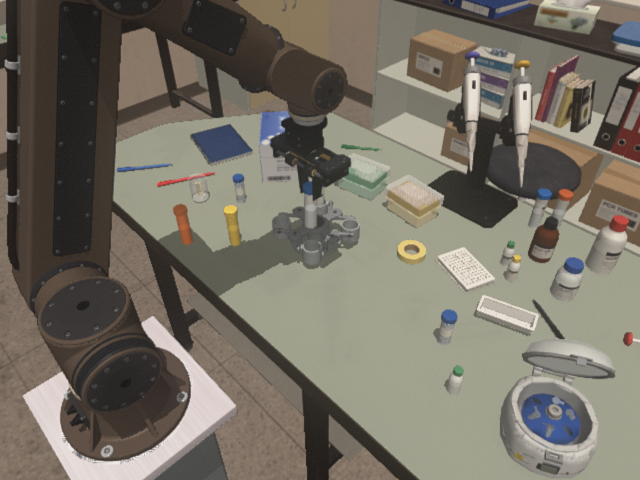

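```bash
python3 -m pendant '[0.0015,-0.0025,0.05,0,1,0,0,0.05,0,1,0,0,0.05,0,1,0,0,0.04,0,1,0,0,0.03,0,1,0,0,0.02,0,1,0,0,0.01,0,1,0,0,0.01,0,1]'; python3 -m pendant '[0,0,0.01,0,1,0,0,0.005,0,1,0,0,0,0,1]'
```

```text
t: 17.2
eef_pos: [527.0, 24.3, 113.5]
tcp_rot: [3.142, -0.001, -0.0]
ft_force: [-0.7, 0.4, -0.8]
opening: 0.359
t: 17.58
eef_pos: [526.8, 24.4, 107.4]
tcp_rot: [-3.142, -0.0, 0.0]
ft_force: [0.3, 0.2, -0.8]
opening: 0.36
```

```bash
python3 -m pendant '[0,0,0.001,0,1,0,0,0,0,-0.3,0,0,0,0,-0.3,0,0,0,0,-0.3,0,0,-0.05,0,-0.4,0,0,-0.075,0,-0.4,0,0,-0.075,0,-0.4,0,0,-0.075,0,-0.4,0,0,0,0,-0.4]'; python3 wv.py w7 526.5 23.5 17.5 133 663.2 140.7 17.5 133;python3 -m pendant '[0.0083,-0.0843,0,0,-0.4,0.0083,-0.0843,0,0,-0.4,0.0083,-0.0843,0,0,-0.4,0.0083,-0.0843,0,0,-0.4,0.0083,-0.0843,0,0,-0.4,0.0083,-0.0843,0,0,-0.4,0.0083,-0.0843,0,0,-0.4,0.0083,-0.0843,0,0,-0.4,0.0083,-0.0843,0,0,-0.4,0.0083,-0.0843,0,0,-0.4]'; python3 -m pendant '[0,0,0,0,-0.4,0,0,0,0,-0.4,0,0,0,0,-0.4]'; python3 wv.py w8 560.1 361.4 15.5 86
```

```text
t: 18.7
eef_pos: [527.6, 24.3, 218.9]
tcp_rot: [3.141, -0.004, 0.0]
ft_force: [0.0, 0.4, -0.2]
opening: 0.698
t: 20.0
eef_pos: [559.6, 362.5, 215.3]
tcp_rot: [3.14, 0.002, 0.0]
ft_force: [-0.6, 0.3, 0.1]
opening: 0.7
t: 20.38
eef_pos: [560.0, 360.5, 216.8]
tcp_rot: [3.141, 0.0, -0.001]
ft_force: [0.3, -0.2, 0.4]
opening: 0.697
```

View pics/w7_ov.png

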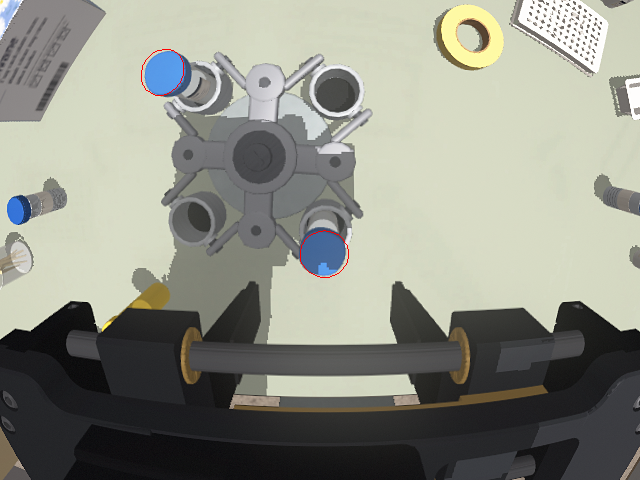

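View pics/w8_ov.png

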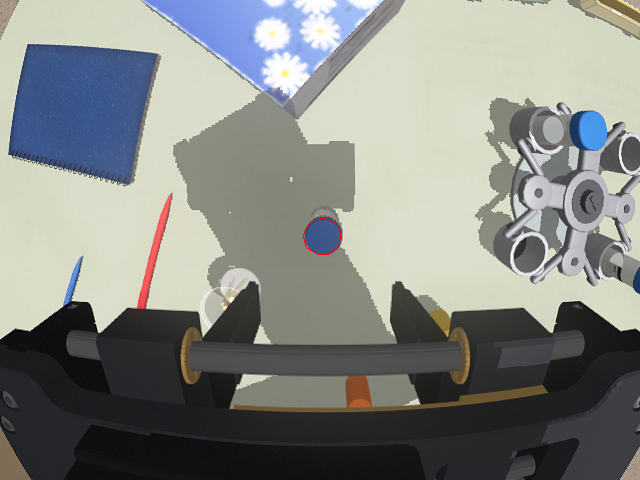

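```bash
python3 -c "
from cell import env
print(env.camera_model('wrist')['tool_from_camera'])"
```

```text
[[ 1.07897183e-04 -9.61044559e-01 -2.76393458e-01  7.75008838e+01]
 [ 9.99999994e-01  9.77465521e-05  5.05018849e-05  1.11029377e+00]
 [-2.15180541e-05 -2.76393462e-01  9.61044564e-01 -1.69340155e+02]
 [ 0.00000000e+00  0.00000000e+00  0.00000000e+00  1.00000000e+00]]
```

```bash
python3 -m pendant '[0,-0.0018,0.08,0,-0.4,0,0,0.08,0,-0.4,0,0,0.08,0,-0.4,0,0,0.08,0,-0.4,0,0,0.05,0,-0.4,0,0,0.022,0,-0.4,0,0,0,0,-0.4,0,0,0,0,1,0,0,0,0,1,0,0,0,0,1]'; python3 -m pendant '[0,0,0,0,1,0,0,0,0,1,0,0,0,0,1]'; python3 -m pendant '[0,0,-0.04,0,1,0,0,-0.08,0,1,0,0,-0.08,0,1,0,0,-0.08,0,1,0,0,-0.08,0,1,0,0,-0.03,0,1,0,0,0,0,1]'
```

```text
t: 21.68
eef_pos: [560.2, 362.4, 60.8]
tcp_rot: [-3.141, -0.001, 0.0]
ft_force: [0.0, 0.1, -0.7]
opening: 0.443
t: 22.05
eef_pos: [560.1, 362.3, 60.4]
tcp_rot: [-3.141, -0.0, -0.0]
ft_force: [-0.1, -0.5, 2.3]
opening: 0.316
t: 22.92
eef_pos: [560.0, 362.3, 216.8]
tcp_rot: [-3.141, -0.001, 0.0]
ft_force: [-0.7, -0.0, -0.4]
opening: 0.314
```

```bash
python3 -m pendant '[-0.0074,0.0662,0,0,1,-0.0074,0.0662,0,0,1,-0.0074,0.0662,0,0,1,-0.0074,0.0662,0,0,1,-0.0074,0.0662,0,0,1,-0.0074,0.0662,0,0,1,-0.0074,0.0662,0,0,1,-0.0074,0.0662,0,0,1,0,0,0,0,1,0,0,0,0,1]'; python3 -m pendant '[0,0,0,0,1]'; python3 wv.py w9 536.3 150.4 24.5 61; python3 -c "
from h import *
im=save('side','d9');cv2.imwrite('pics/d9c.png',cv2.resize(im[130:330,180:400,::-1],None,fx=3,fy=3))"
```

```text
t: 24.18
eef_pos: [536.2, 150.8, 215.5]
tcp_rot: [3.142, 0.001, -0.0]
ft_force: [1.5, -0.2, -1.4]
opening: 0.319
t: 24.3
eef_pos: [536.3, 151.1, 215.8]
tcp_rot: [3.142, 0.0, 0.001]
ft_force: [-0.1, -0.2, 0.3]
opening: 0.317
```

View pics/w9_ov.png

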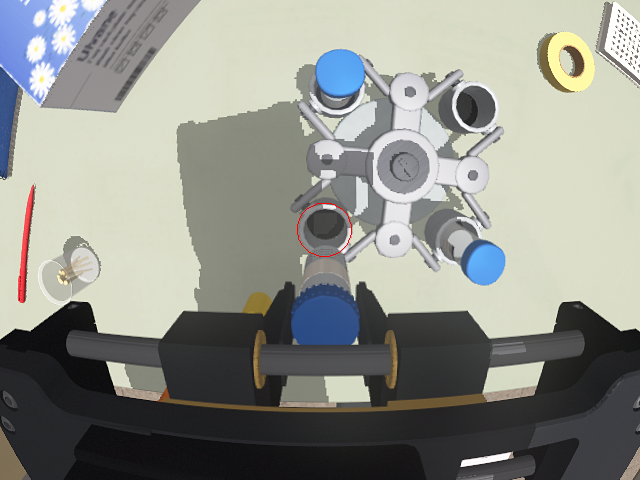

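View pics/d9c.png

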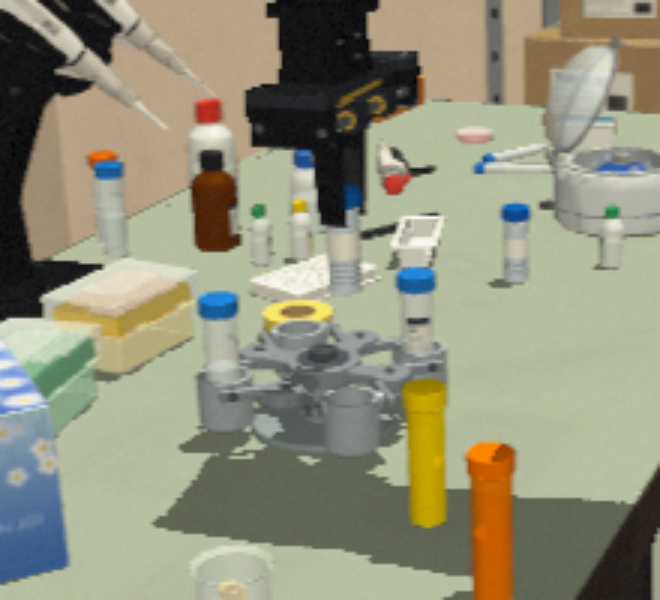

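```bash
python3 -m pendant '[0,0.001,0.06,0,1,0,0,0.06,0,1,0,0,0.06,0,1,0,0,0.06,0,1,0,0,0.04,0,1,0,0,0.02,0,1,0,0,0.015,0,1,0,0,0.01,0,1]'; python3 -m pendant '[0,0,0.01,0,1,0,0,0.006,0,1,0,0,0,0,1]'
```

```text
t: 25.4
eef_pos: [536.6, 150.1, 86.4]
tcp_rot: [-3.142, -0.001, -0.0]
ft_force: [-0.7, -0.1, -1.3]
opening: 0.314
t: 25.78
eef_pos: [536.3, 150.0, 79.8]
tcp_rot: [3.142, 0.0, -0.0]
ft_force: [-0.3, 0.1, -1.3]
opening: 0.318
```

```bash
python3 -m pendant '[0,0,0.001,0,1,0,0,0,0,-0.3,0,0,0,0,-0.3,0,0,0,0,-0.3,0,0,-0.05,0,-0.4,0,0,-0.08,0,-0.4,0,0,-0.08,0,-0.4,0,0,-0.08,0,-0.4,0,0,-0.053,0,-0.4,0,0,0,0,-0.4]'; python3 wv.py w10 536.3 150.4 15.5 105;python3 -m pendant '[0.0073,0.1249,0,0,-0.4,0.0073,0.1249,0,0,-0.4,0.0073,0.1249,0,0,-0.4,0.0073,0.1249,0,0,-0.4,0.0073,0.1249,0,0,-0.4,0.0073,0.1249,0,0,-0.4,0.0073,0.1249,0,0,-0.4,0.0073,0.1249,0,0,-0.4,0.0073,0.1249,0,0,-0.4,0.0073,0.1249,0,0,-0.4]'; python3 -m pendant '[0,0,0,0,-0.4,0,0,0,0,-0.4,0,0,0,0,-0.4]'; python3 wv.py w11 565.5 -349.7 15.5 86
```

```text
t: 27.02
eef_pos: [536.8, 150.1, 217.9]
tcp_rot: [-3.141, -0.003, 0.0]
ft_force: [-0.4, 0.6, 0.1]
opening: 0.702
t: 28.32
eef_pos: [565.1, -351.0, 214.8]
tcp_rot: [-3.14, 0.002, -0.0]
ft_force: [0.7, 0.3, -0.6]
opening: 0.702
t: 28.7
eef_pos: [565.6, -348.4, 216.3]
tcp_rot: [-3.141, 0.0, 0.001]
ft_force: [-0.0, -0.2, -0.2]
opening: 0.701
```

View pics/w10_ov.png

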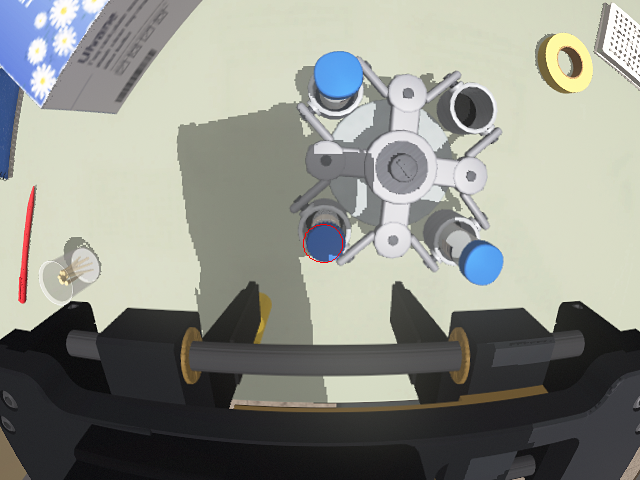

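View pics/w11_ov.png

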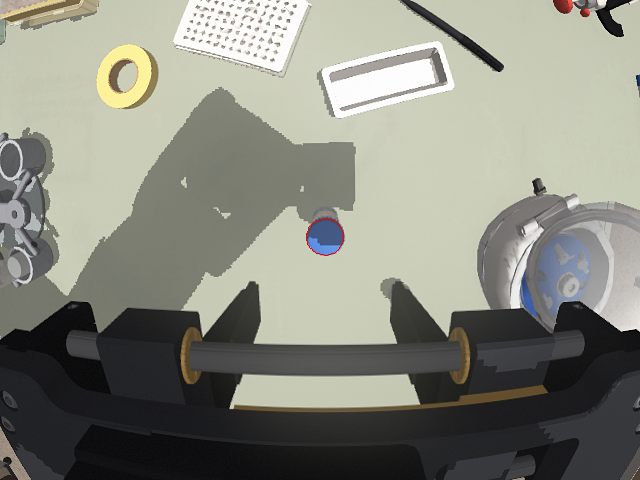

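Run:
```python
from loc import *
def ground(cam,u,z=0):
    m=env.camera_model(cam);V=np.array(m["view"]);R=V[:3,:3];c=-R.T@V[:3,3];d=R.T@[(u[0]-m["cx"])/m["fx"],(u[1]-m["cy"])/m["fy"],1]
    return (c+d*(z-c[2])/d[2]).round()
for z in (0,80,140): print(z,[ground("scene",u,z).tolist() for u in[(505,430),(525,365),(525,345)]])
```

```text
0 [[478.0, -551.0, 0.0], [634.0, -504.0, 0.0], [680.0, -479.0, 0.0]]
80 [[427.0, -561.0, 80.0], [569.0, -518.0, 80.0], [611.0, -495.0, 80.0]]
140 [[388.0, -568.0, 140.0], [520.0, -529.0, 140.0], [559.0, -507.0, 140.0]]
```

```bash
python3 -m pendant '[0,0.001,0.08,0,-0.4,0,0,0.08,0,-0.4,0,0,0.08,0,-0.4,0,0,0.08,0,-0.4,0,0,0.05,0,-0.4,0,0,0.021,0,-0.4,0,0,0,0,-0.4,0,0,0,0,1,0,0,0,0,1,0,0,0,0,1]'; python3 -m pendant '[0,0,0,0,1,0,0,0,0,1,0,0,0,0,1]'; python3 -m pendant '[0,0,-0.04,0,1,0,0,-0.08,0,1,0,0,-0.08,0,1,0,0,-0.08,0,1,0,0,-0.08,0,1,0,0,-0.03,0,1,0,0,0,0,1]'
```

```text
t: 30.0
eef_pos: [565.7, -350.1, 60.8]
tcp_rot: [3.141, -0.001, -0.0]
ft_force: [0.4, -0.2, -0.5]
opening: 0.443
t: 30.38
eef_pos: [565.6, -350.0, 60.4]
tcp_rot: [3.141, -0.0, 0.0]
ft_force: [-0.4, 0.3, 1.5]
opening: 0.319
t: 31.25
eef_pos: [565.6, -350.0, 216.8]
tcp_rot: [3.141, -0.001, 0.0]
ft_force: [0.3, 0.7, -1.1]
opening: 0.318
```

```bash
python3 -m pendant '[0.022,-0.091,0,0,1,0.022,-0.091,0,0,1,0.022,-0.091,0,0,1,0.022,-0.091,0,0,1,0.022,-0.091,0,0,1,0.022,-0.091,0,0,1,0.022,-0.091,0,0,1,0.022,-0.091,0,0,1,0.022,-0.091,0,0,1,0.022,-0.091,0,0,1]'; python3 -m pendant '[0,0,0,0,1,0,0,0,0,1,0,0,0,0,1,0,0,0,0,1]'; python3 wv.py w12 653.4 13.8 24.5 61
```

```text
t: 32.5
eef_pos: [653.2, 15.3, 214.5]
tcp_rot: [-3.141, 0.003, -0.0]
ft_force: [-0.3, -0.1, -0.2]
opening: 0.321
t: 33.0
eef_pos: [653.4, 13.1, 216.2]
tcp_rot: [3.142, 0.0, -0.001]
ft_force: [0.8, -0.1, -0.6]
opening: 0.317
```

View pics/w12_ov.png

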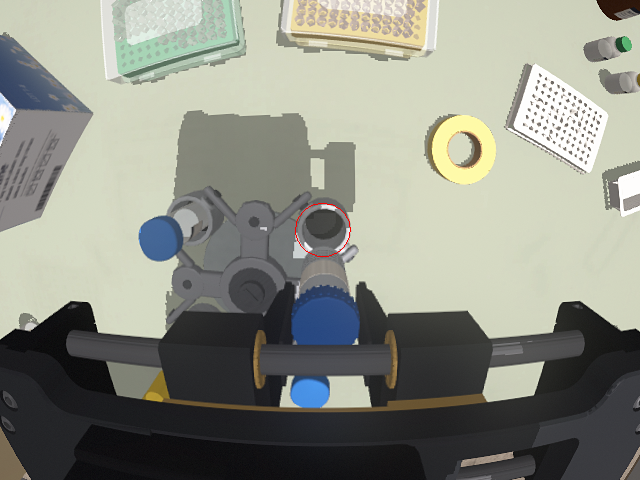

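```bash
python3 -m pendant '[0,-0.001,0.06,0,1,0,0,0.06,0,1,0,0,0.06,0,1,0,0,0.06,0,1,0,0,0.04,0,1,0,0,0.02,0,1,0,0,0.015,0,1,0,0,0.01,0,1]'; python3 -m pendant '[0,0,0.01,0,1,0,0,0.006,0,1,0,0,0,0,1]'
```

```text
t: 34.05
eef_pos: [653.8, 14.4, 86.5]
tcp_rot: [3.142, -0.001, 0.0]
ft_force: [-0.5, -0.9, 1.4]
opening: 0.317
t: 34.42
eef_pos: [653.5, 14.4, 79.8]
tcp_rot: [3.142, 0.0, -0.0]
ft_force: [0.3, 0.9, -1.4]
opening: 0.318
```

```bash
python3 -m pendant '[0,0,0.001,0,1,0,0,0,0,-0.3,0,0,0,0,-0.3,0,0,0,0,-0.3,0,0,-0.05,0,-0.4,0,0,-0.08,0,-0.4,0,0,-0.08,0,-0.4,0,0,-0.08,0,-0.4,0,0,-0.053,0,-0.4,0,0,0,0,-0.4]'; python3 -m pendant '[-0.1,0,-0.05,0,-0.4,-0.1,0,-0.05,0,-0.4,-0.1,0,-0.05,0,-0.4,-0.1,0,-0.05,0,-0.4,0,0,0,0,-0.4,0,0,0,0,-0.4]'; python3 wv.py w13 653.4 13.8 15.5 105 536.3 150.4 15.5 105 526.5 23.5 17.5 133 663.2 140.7 17.5 133;  python3 -c "
from h import *
im=save('side','d13');cv2.imwrite('pics/d13c.png',cv2.resize(im[180:380,180:440,::-1],None,fx=3,fy=3))
im=save('scene','s13')
for n in ('tall_tube_a','short_tube_a','beaker','dropper_bottle'):
  print(n,[(np.round(d['xyz']).tolist(),round(d['confidence'],2)) for c in ('scene','side') for d in env.landmark_of(n,c)])"
```

```text
t: 35.67
eef_pos: [654.0, 14.4, 218.1]
tcp_rot: [3.141, -0.003, 0.0]
ft_force: [0.4, 0.4, -1.0]
opening: 0.701
t: 36.42
eef_pos: [493.9, 14.4, 295.9]
tcp_rot: [-3.142, 0.0, -0.0]
ft_force: [0.4, -0.3, -0.3]
opening: 0.701
tall_tube_a [([344.0, 324.0, 2.0], 0.92), ([528.0, 23.0, 23.0], 0.82), ([433.0, 223.0, -3.0], 0.81), ([664.0, 142.0, 19.0], 0.7), ([533.0, 27.0, 21.0], 0.82), ([349.0, 318.0, 1.0], 0.79), ([436.0, 224.0, -0.0], 0.57)]
short_tube_a [([657.0, 18.0, 19.0], 0.77), ([534.0, 147.0, 21.0], 0.7), ([655.0, 17.0, 18.0], 0.77), ([534.0, 157.0, 19.0], 0.71)]
beaker [([481.0, 458.0, 5.0], 0.84), ([481.0, 456.0, -4.0], 0.9)]
dropper_bottle [([479.0, -431.0, 1.0], 0.82), ([479.0, -431.0, -2.0], 0.5)]
```

View pics/w13_ov.png

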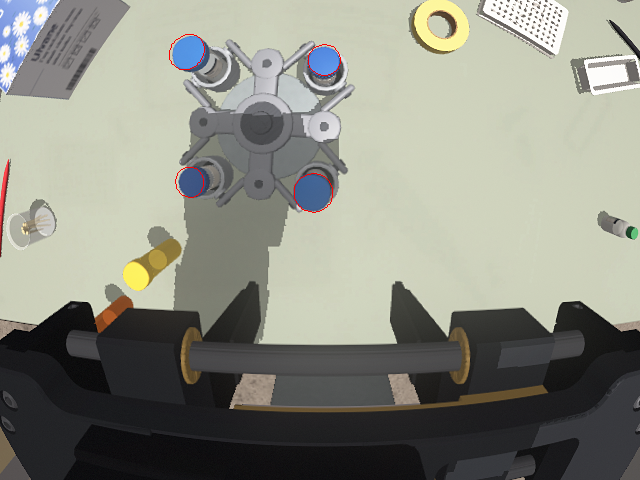

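View pics/d13c.png

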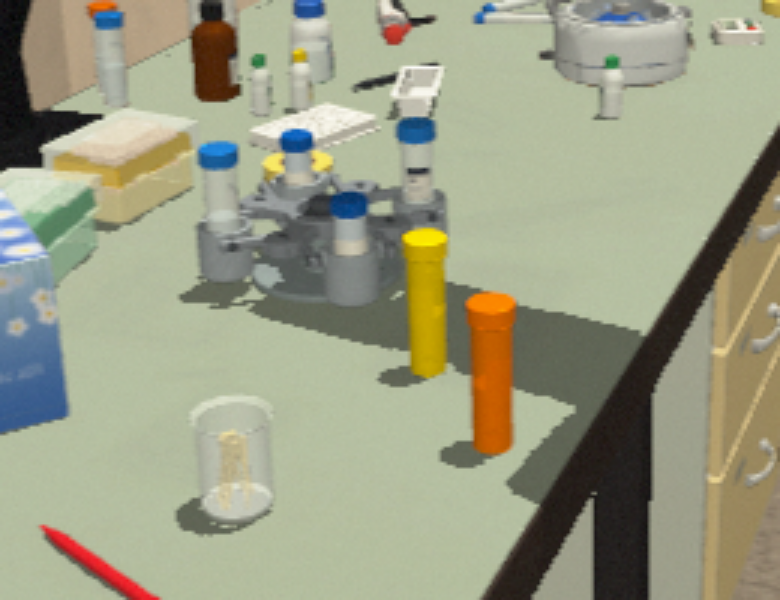

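View pics/s13.png

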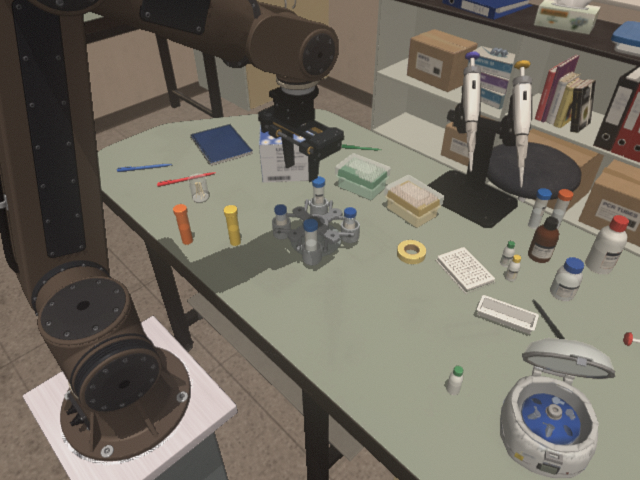

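All four tubes are seated upright, with the two tall ones across from each other (wrist-picture caps at (188,52) and (313,192)). The two short ones are in the other buckets, at (324,60) and (190,182). Beaker, dropper bottle and both look-alikes have not moved.

```bash
python3 -c "
from cell import env
print(env.job_done(), env.state()['t'])"
```

```text
the job is handed in; nothing more can be done
the job is handed in; nothing more can be done
```

The rotor is loaded for balance and the job is handed in, at about 37 s of the 99 s. The two tall tubes stand straight across the hub from each other, at about (663, 141) and (527, 24). The two short tubes stand in the other two buckets, at about (536, 150) and (653, 14).

- **Seating:** In the last wrist picture all four caps fall on the outlines predicted for seated, upright tubes. The networks put the tube feet at z = 18–23 mm, against a bucket floor at 19 mm.
- **Other things:** The beaker, at about (481, 457), and the dropper bottle, at about (479, -431), are where they were at the start. The orange and yellow look-alikes are also where they were.
- **Forces:** The readings at the end of each move stayed below about 6 N.
- **Disagreements:** The only ones were network position scatter of up to about 7 mm, within what their stated accuracy roughly allows. No final check failed.

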